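# Lock the trolley castor with its pin

### The arm

A 6-joint arm with a two-finger parallel gripper is mounted at the origin on the work surface. World frame = base frame: x ahead of the robot, y to its left, z up, the work surface at z = 0. Lengths are in mm, angles in rad, forces in N, time in s.
With the tool pointing down it reaches from about 275 to 1000 mm from the base axis. Payload 8.4 kg.
Tool frame: the origin (TCP) lies where the fingers leave the gripper's body, on its centre line; the fingertips stand 73 mm ahead of it and the grasp point (between the pads) lies 54 mm ahead of it (grip_point_offset is the distance from the TCP to the grasp point, in mm); z points along the fingers, y is the direction in which the jaws open and shut (so a half turn about z gives the same grasp; the last joint's range is limited). The gripper opens to 85 mm and grips with 20 to 120 N. Pads are 22 mm wide; open, the fingers measure 114 mm over their backs; the gripper's body (76 mm by 85 mm) begins 54 mm behind the grasp point. The pads swing forward as they close: fully open they stand 13 mm farther back than shut.
Start: joints at [-1.316, 0.353, 1.633, -0, 1.155, -0.002], TCP at [158.74, -604.508, 303.881] pointing down, gripper open.
Joint ranges: [-2.63, 2.63], [-0.92, 2.1], [0.06, 2.66], [-1.3, 4.44], [0, 2.69], [-3.02, 3.02]. Speed limits (rad/s): [2.22, 2.22, 2.79, 3.14, 3.14, 3.14].

### API

Orientations are given as [roll, pitch, yaw] about the fixed x, y, z axes, in that order (R = Rz(yaw) Ry(pitch) Rx(roll)).
In Python, from rig import sense, grab_frame, sign_off, grip_point_offset gives the robot as it stands. The module is installed in compiled form; this text tells all that it offers.
- The arm moves only by the tool drive_tool, never from a script. Its argument "targets" is one flat list of numbers, 7 for each row, row after row: the shift along the tool's x, y, z in m, then the turn, a rotation vector about the tool's x, y, z in rad, then the opening, from 0 (shut) to 1 (fully open). In form: [tx, ty, tz, wx, wy, wz, grip, tx, ty, tz, wx, wy, wz, grip, ...]. A call has 1 to 12 rows; each row is the pose to reach, as a shift and turn from the pose commanded when the call began, along the tool's axes at that moment; what a row does not reach only later rows make up. A row lasts 1/12 s, in which the tool goes at most 41.7 mm and 7.16 degrees, less where a joint would pass 70% of its speed; a pose out of reach is approached as far as the arm can. A call with a gripper value outside its range is refused whole. The fingers move at their own pace and stop on an object; "force" is the grip in N (left out, the last holds). Time passes only in rows, so rows that repeat a pose let the fingers close. It gives the time, the measured TCP pose, the force and the opening at its end, in the units of the state.
- sense(): the state, without advancing time (a new reading comes with each control period).
- grab_frame(name): name is "scene" or "top"; returns a dict with "color" (420x560x3 uint8, blue, green, red), "vertical_fov" (degrees; the focal length in pixels is half the picture's height over the tangent of half this angle, whatever the lens; pixels are square), "cx", "cy" (the principal point, pixels), "k1" (the pictures are not rectified: a ray, as slopes to the right and down, at radius r is drawn at 1 + k1 r^2 times it, then the intrinsics apply), "world_from_camera" (4x4, takes a point from camera to world coordinates). Camera axes: x right, y down, z forward; pixel columns grow to the right and rows downward; lengths in mm; the calibration is good to about 2 mm. A picture is of the moment at which its call begins. There is no depth.
- sign_off(): hands the job in, once; it reports no verdict.
The state is a dict: "clock": time; "qpos": joint angles; "qvel": joint speeds; "joint_efforts": joint torques, N m; "eef_pos": TCP position; "tcp_rot": TCP orientation; "contact_force": force on the tool from outside, world axes, zero at the start; "wrist_torque": the same for the moment, N m; "opening": opening from 0.0 (shut) to 1.0 (fully open).
Only numpy, scipy, OpenCV 4.12 (cv2) and the standard library are available. Lean on these libraries where they do the work, as an engineer would, in place of code of your own. Each camera call takes 0.05 s, during which the arm holds its last target. There are 200 camera calls.

### The job

Turn the upturned trolley castor until the hole in its blue tongue lies over the hole in the metal plate beneath, then push the red-knobbed pin from the blue rack down through both holes until its collar rests on the tongue, and let go of it.

Things in the scene. Friction and masses are not known exactly. Their poses are not given: they have to be found in the camera images.
- deck: Corner of a trolley deck, fixed on the table: plywood block 200 (x) x 110 (y) x 40 mm high, its top an aluminium plate. Origin: centre of its underside, at table height, on the castor's vertical swivel axis. Its 26 mm wide vertical lock hole, open down to the table, is at x = +70 mm, y = 0 in the deck's frame. Place and yaw vary.
- castor (a joint): Angle (rad) of the castor in the deck, counter-clockwise from above; 0 = holes in line. Starts at -1.3 to -0.5, turns -1.6 to 1.6 with light friction (0.08 N m), stays where left. Blue disc 84 mm wide, top 50 mm above the table, with a tongue 48 mm wide, 8 mm thick, top at 50 mm, along the castor's +x to 98 mm from the axis; its 26 mm hole is 70 mm from the axis.
- fork (a point): Grip point of the castor's blue fork, which holds a small black wheel (fixed, 50 mm in diameter, top 105 mm above the table). It lies 12 mm from the swivel axis on the side away from the tongue, 80 mm above the table. Its x axis points along the tongue, z up. Two flat upright cheeks, 34 mm long in x, 32 mm over their outsides in y, from 50 to 94 mm above the table.
- pin_red: Lock pin, 80 to 170 g, upright in a hole of a fixed blue rack (60 x 210 x 48 mm) beside a short yellow and a thin black one 68 mm apart in a row, in any order. Origin: lower tip; z up. Steel shank 14 mm wide, 44 mm long, lowest 12 mm tapered; collar 40 mm wide from 44 to 49 mm; red round knob 24 mm wide from 49 to 91 mm. Tip 4 mm above the table in the rack, 6 mm when home in the castor.

How it is judged:
By the outcome, as a careful person would: the job done as asked, in the order asked, and still so for the second after the job is handed in, with the robot touching nothing.
It also fails if it takes over 54 s, if anything falls off the work surface, if the arm or the gripper's body presses on something with over 40 N, if the wrist force passes 120 N, or if a joint passes its speed limit or range.

## Working session

There is one attempt and no reset: what is moved stays moved. The work goes in short steps, Python scripts to look and compute and a tool call to move; the robot and the scene stay as the last step left them, time stands still between calls to the robot, and variables do not carry over. Pictures are saved under pics/ and viewed, about 8 in all and at most 12, crops included, and the job is handed in when it is done.

Besides the shell and the picture viewer there is one more tool, called as name(argument=value, ...) on one line, values as JSON. drive_tool: Moves the arm, as the interface text tells. Its arguments: {"type":"object","properties":{"targets":{"type":"array"},"force":{"type":"number"}},"required":["targets"]}

```bash
mkdir -p pics; cat > h.py <<'E'
import numpy as np, cv2
from rig import sense, grab_frame, sign_off, grip_point_offset
def intr(f):
    h,w=f["color"].shape[:2]; fl=h/2/np.tan(np.radians(f["vertical_fov"])/2)
    return np.array([[fl,0,f["cx"]],[0,fl,f["cy"]],[0,0,1.]]),np.array([f["k1"],0,0,0.])
def plane(f,uv,z):
    K,D=intr(f);T=np.array(f["world_from_camera"])
    n=cv2.undistortPoints(np.float64(uv).reshape(-1,1,2),K,D).reshape(-1,2)
    d=np.c_[n,np.ones(len(n))]@T[:3,:3].T; o=T[:3,3]
    return o+d*((z-o[2])/d[:,2])[:,None]
def proj(f,P):
    K,D=intr(f);T=np.linalg.inv(np.array(f["world_from_camera"]))
    return cv2.projectPoints(np.float64(P).reshape(-1,1,3),cv2.Rodrigues(T[:3,:3])[0],T[:3,3],K,D)[0].reshape(-1,2)
def save(n,img,s=1): cv2.imwrite(f"pics/{n}.png",cv2.resize(img,None,fx=s,fy=s,interpolation=cv2.INTER_CUBIC))
E
python3 - <<'E'
from h import *
print(grip_point_offset if not callable(grip_point_offset) else grip_point_offset()); s=sense(); print(s)
for n in("scene","top"):
    f=grab_frame(n); save(n+"0",f["color"],1.4); np.save(n+"0.npy",f,allow_pickle=True)
    print(n,f["vertical_fov"],f["cx"],f["cy"],f["k1"],np.round(f["world_from_camera"],3).tolist())
E
```

```text
53.900000000000006
{'clock': 0.0, 'qpos': array([-1.31637473e+00,  3.53656299e-01,  1.63415783e+00,  4.02681812e-07,
        1.15520345e+00, -2.42178280e-03]), 'qvel': array([ 5.88801262e-04, -3.17657162e-04, -1.36166407e-03,  2.28464770e-05,
        6.03720638e-04, -1.32069500e-03]), 'joint_efforts': array([-3.29085546e-03, -6.05262423e+01, -3.42065084e+01,  3.66061920e-05,
        9.29304137e-03,  4.83028188e-06]), 'eef_pos': array([ 158.65710011, -604.12528906,  303.14638529]), 'tcp_rot': array([-3.14016774e+00, -3.81901884e-06,  2.56843212e-01]), 'contact_force': array([ 0.38384513,  0.35125608, -0.20704027]), 'wrist_torque': array([-0.08110052, -0.00136743, -0.03975481]), 'opening': 1.0023728105451786}
scene 53.534716938892984 280.84186396889885 213.51930255408877 -0.077995099380437 [[-0.512, 0.566, -0.646, 948.635], [0.859, 0.353, -0.371, 359.95], [0.018, -0.745, -0.667, 561.932], [0.0, 0.0, 0.0, 1.0]]
top 53.90633023304169 283.5860549116384 203.65136372428643 0.04286268730712478 [[-0.023, -0.981, 0.194, 333.326], [-1.0, 0.024, 0.007, 98.731], [-0.011, -0.194, -0.981, 862.561], [0.0, 0.0, 0.0, 1.0]]
```

View pics/top0.png

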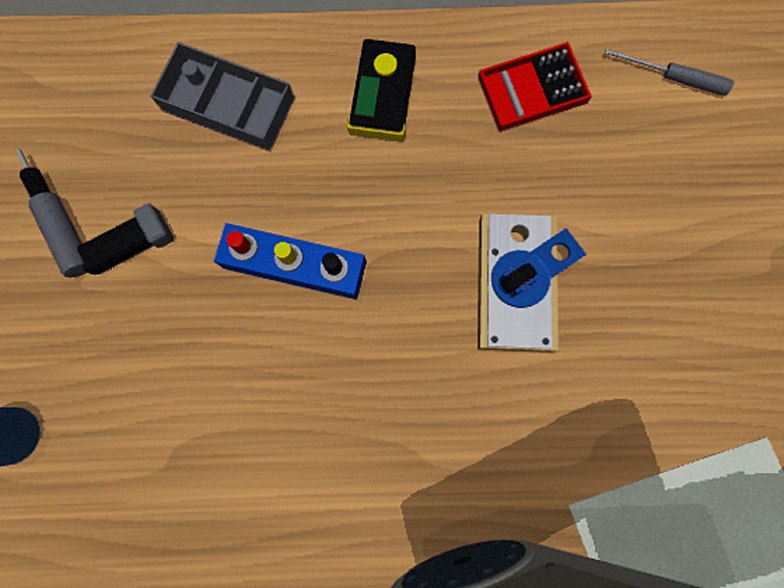

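View pics/scene0.png

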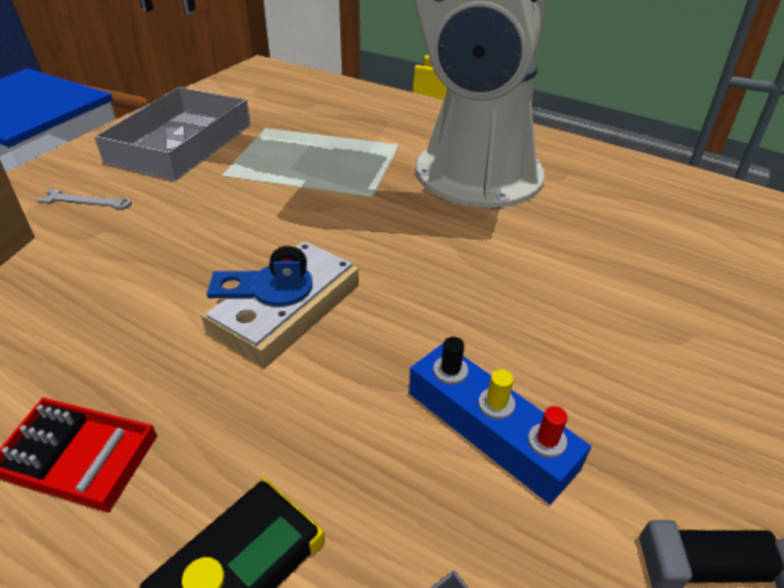

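The top view (×1.4) shows the plate hole at about (519,233), the disc at (520,279), the tongue hole at (561,252) and the red knob at (238,240). The scene view shows the same layout, with the red pin at the rack's far end from the castor.

```bash
cat > m.py <<'E'
from h import *
def hsv(f): return cv2.cvtColor(f["color"],cv2.COLOR_BGR2HSV)
def blobs(m,amin=20):
    n,l,s,c=cv2.connectedComponentsWithStats(m.astype(np.uint8)); return [(s[i],c[i],l==i) for i in range(1,n) if s[i][4]>=amin]
E
python3 - <<'E'
from m import *
for n in("scene","top"):
    f=np.load(n+"0.npy",allow_pickle=True).item(); H=hsv(f)
    red=((H[...,0]<8)|(H[...,0]>172))&(H[...,1]>150)&(H[...,2]>70)
    blue=(abs(H[...,0].astype(int)-110)<14)&(H[...,1]>130)&(H[...,2]>50)
    for nm,m in(("red",red),("blue",blue)):
        for s,c,_ in blobs(m,30): print(n,nm,s,np.round(c,1), np.round(plane(f,c,{"red":95,"blue":50}[nm])[0],1))
    if n=="top":
        # tongue hole: hole contour in the blue mask; plate hole: non-white in plate
        cs,hi=cv2.findContours(blue.astype(np.uint8),cv2.RETR_CCOMP,cv2.CHAIN_APPROX_NONE)
        for c,h in zip(cs,hi[0]):
            if len(c)>12: 
                (x,y),(a,b),t=cv2.fitEllipse(c); print("cont",h[3]>=0,len(c),round(x,1),round(y,1),round(a,1),round(b,1),round(t), np.round(plane(f,(x,y),50)[0],1))
        w=(H[...,1]<60)&(H[...,2]>120); w[:140]=0;w[260:]=0;w[:,:330]=0;w[:,430:]=0
        cs,hi=cv2.findContours(w.astype(np.uint8),cv2.RETR_CCOMP,cv2.CHAIN_APPROX_NONE)
        for c,h in zip(cs,hi[0]):
            if len(c)>10:
                (x,y),(a,b),t=cv2.fitEllipse(c); print("wh",h[3]>=0,len(c),round(x,1),round(y,1),round(a,1),round(b,1), np.round(plane(f,(x,y),40)[0],1))
                if h[3]<0: print(np.round(plane(f,cv2.boxPoints(cv2.minAreaRect(c)),40),1).tolist())
E
```

```text
scene red [   0  284  112   82 3882] [ 62.2 326.6] [837.7 -28.8  95. ]
scene red [384 290  22  29 430] [394.1 303.9] [574.1 327.2  95. ]
scene blue [   0    0   80  105 3598] [23.9 62.4] [  263.3 -1009.7    50. ]
scene blue [ 148  186   75   33 1513] [189.  202.9] [519.3 -87.9  50. ]
scene blue [ 293  246  129  114 4751] [355.  304.8] [570.  273.8  50. ]
top red [ 342   30   81   60 1623] [373.5  63.4] [768.  -83.3  95. ]
top red [162 165  12  12 110] [167.5 170.3] [556.  325.8  95. ]
top blue [ 153  159  107   55 2283] [207.9 187.2] [531.7 256.4  50. ]
top blue [ 351  163   68   57 1578] [381.8 192.1] [512.8 -93.3  50. ]
cont False 163 380.5 192.7 37.7 73.7 56 [511.6 -90.6  50. ]
cont True 73 368.9 199.2 15.8 31.3 53 [498.8 -66.7  50. ]
cont True 38 399.5 179.5 12.9 14.4 107 [ 537.8 -130.6   50. ]
cont False 262 207.7 186.0 35.0 133.2 103 [534.2 256.9  50. ]
cont True 60 238.2 190.6 20.7 21.9 135 [523.1 195.3  50. ]
cont True 63 205.2 182.8 20.4 23.5 136 [541.  262.1  50. ]
cont True 65 172.1 174.9 20.2 25.3 126 [559.2 329.4  50. ]
wh False 359 371.1 201.4 48.4 116.2 [496.3 -72.9  40. ]
[[599.7, -31.7, 40.0], [597.0, -126.3, 40.0], [401.3, -111.8, 40.0], [403.2, -21.4, 40.0]]
wh True 16 389.2 243.2 6.1 6.1 [ 410.9 -103.2   40. ]
wh True 16 352.7 242.0 6.1 6.2 [414.9 -31.2  40. ]
wh True 15 353.1 179.9 5.5 6.3 [542.1 -39.2  40. ]
wh True 37 370.9 166.2 13.0 14.1 [570.1 -77.2  40. ]
```

```bash
cat > d.py <<'E'
import sys
from h import *
from scipy.spatial.transform import Rotation as R
# usage: d.py x y z yaw  -> tool-frame shift (m) and turn from the present pose
def delta(x,y,z,yaw):
    s=sense(); r=R.from_euler("xyz",s["tcp_rot"]); t=R.from_euler("xyz",[np.pi,0,yaw])
    return np.r_[r.inv().apply(np.array([x,y,z])-s["eef_pos"])/1000,(r.inv()*t).as_rotvec()]
if __name__=="__main__":
    s=sense(); print(round(s["clock"],2),np.round(s["eef_pos"],1),np.round(s["tcp_rot"],3),np.round(s["contact_force"],1),round(s["opening"],3))
    a=list(map(float,sys.argv[1:]))
    for i in range(0,len(a),4): print(np.round(delta(*a[i:i+4]),4).tolist())
E
python3 d.py 493.5 -62.3 220 -.994
```

```text
0.1 [ 158.7 -604.2  303.2] [-3.14  -0.     0.257] [-0.2 -0.3 -0.6] 1.001
[0.4615, -0.439, 0.0838, -0.0011, 0.0008, 1.2508]
```

drive_tool(targets=[0.4615, -0.439, 0.04, 0, 0, 1.25, 1, 0.4615, -0.439, 0.04, 0, 0, 1.25, 1, 0.4615, -0.439, 0.04, 0, 0, 1.25, 1, 0.4615, -0.439, 0.04, 0, 0, 1.25, 1, 0.4615, -0.439, 0.04, 0, 0, 1.25, 1, 0.4615, -0.439, 0.04, 0, 0, 1.25, 1, 0.4615, -0.439, 0.04, 0, 0, 1.25, 1, 0.4615, -0.439, 0.04, 0, 0, 1.25, 1, 0.4615, -0.439, 0.04, 0, 0, 1.25, 1, 0.4615, -0.439, 0.04, 0, 0, 1.25, 1, 0.4615, -0.439, 0.04, 0, 0, 1.25, 1, 0.4615, -0.439, 0.04, 0, 0, 1.25, 1], force=30)

```text
clock: 1.1
eef_pos: [406.4, -203.9, 274.3]
tcp_rot: [-3.142, -0.0, -1.0]
contact_force: [1.2, -0.4, 0.1]
opening: 1.001
```

```bash
python3 d.py 493.5 -62.3 210 -.994
```

```text
1.1 [ 406.4 -203.9  274.3] [-3.142 -0.    -1.   ] [ 1.2 -0.4  0.1] 1.001
[-0.0721, -0.1498, 0.0643, -0.0, -0.0001, -0.0056]
```

drive_tool(targets=[-0.072, -0.15, 0.064, 0, 0, 0, 1, -0.072, -0.15, 0.064, 0, 0, 0, 1, -0.072, -0.15, 0.064, 0, 0, 0, 1, -0.072, -0.15, 0.064, 0, 0, 0, 1, -0.072, -0.15, 0.064, 0, 0, 0, 1, -0.072, -0.15, 0.064, 0, 0, 0, 1, -0.072, -0.15, 0.064, 0, 0, 0, 1, -0.072, -0.15, 0.064, 0, 0, 0, 1])

```text
clock: 1.77
eef_pos: [491.9, -64.1, 210.6]
tcp_rot: [3.141, -0.0, -0.993]
contact_force: [-0.3, 0.9, 0.8]
opening: 1.0
```

```bash
python3 d.py 493.5 -62.3 132 -.994; python3 - <<'E'
from m import *
f=grab_frame("scene"); save("s1",f["color"][100:330,80:400],2.4)
E
```

```text
1.77 [491.9 -64.1 210.6] [ 3.141 -0.    -0.993] [-0.3  0.9  0.8] 1.0
[-0.0007, -0.0024, 0.0786, 0.0005, -0.0, 0.0006]
```

View pics/s1.png

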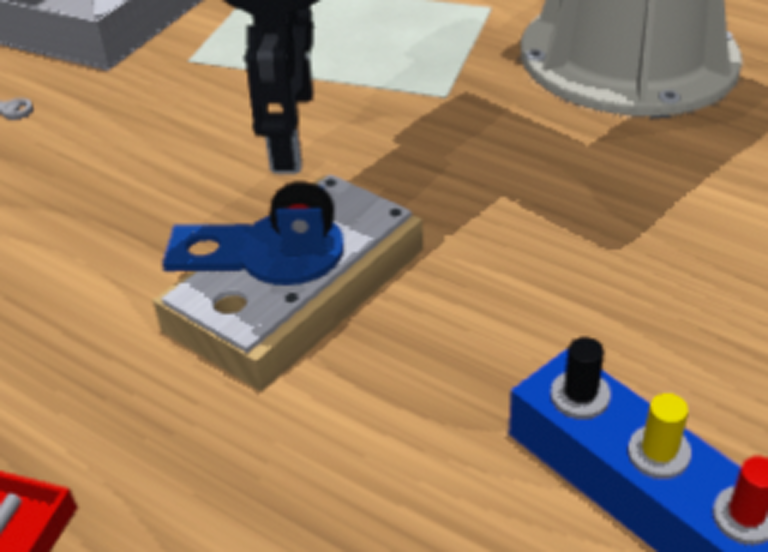

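The jaws stand above the wheel with their opening axis roughly along the line of sight, straddling the fork (crop about 285,170 above the wheel at 300,210). I'll descend and close.

drive_tool(targets=[-0.0007, -0.0024, 0.03, 0, 0, 0, 1, -0.0007, -0.0024, 0.06, 0, 0, 0, 1, -0.0007, -0.0024, 0.0786, 0, 0, 0, 1, -0.0007, -0.0024, 0.0786, 0, 0, 0, 1, -0.0007, -0.0024, 0.0786, 0, 0, 0, 0.2, -0.0007, -0.0024, 0.0786, 0, 0, 0, 0.2, -0.0007, -0.0024, 0.0786, 0, 0, 0, 0.2, -0.0007, -0.0024, 0.0786, 0, 0, 0, 0.2, -0.0007, -0.0024, 0.0786, 0, 0, 0, 0.2, -0.0007, -0.0024, 0.0786, 0, 0, 0, 0.2, -0.0007, -0.0024, 0.0786, 0, 0, 0, 0.2, -0.0007, -0.0024, 0.0786, 0, 0, 0, 0.2], force=30)

```text
clock: 2.82
eef_pos: [494.0, -62.0, 133.2]
tcp_rot: [3.142, -0.001, -0.993]
contact_force: [-4.8, -4.7, 10.6]
opening: 0.369
```

drive_tool(targets=[0.0001, 0.0012, 0, 0, 0, -0.1, 0.2, 0.0002, 0.0024, 0, 0, 0, -0.2, 0.2, 0.0005, 0.0035, 0, 0, 0, -0.3, 0.2, 0.0009, 0.0047, 0, 0, 0, -0.4, 0.2, 0.0015, 0.0058, 0, 0, 0, -0.5, 0.2, 0.0021, 0.0068, 0, 0, 0, -0.6, 0.2, 0.0028, 0.0077, 0, 0, 0, -0.7, 0.2, 0.0036, 0.0086, 0, 0, 0, -0.8, 0.2, 0.0045, 0.0094, 0, 0, 0, -0.9, 0.2, 0.0048, 0.0096, 0, 0, 0, -0.93, 0.2, 0.0048, 0.0096, 0, 0, 0, -0.93, 0.2, 0.0048, 0.0096, 0, 0, 0, -0.93, 0.2])

```text
clock: 3.82
eef_pos: [488.1, -71.9, 133.2]
tcp_rot: [3.14, 0.0, -0.062]
contact_force: [-7.4, -10.9, 13.7]
opening: 0.366
```

```bash
python3 - <<'E'
from m import *
f=grab_frame("scene"); save("s2",f["color"][150:280,120:300],4)
E
```

```text
(no output)
```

View pics/s2.png

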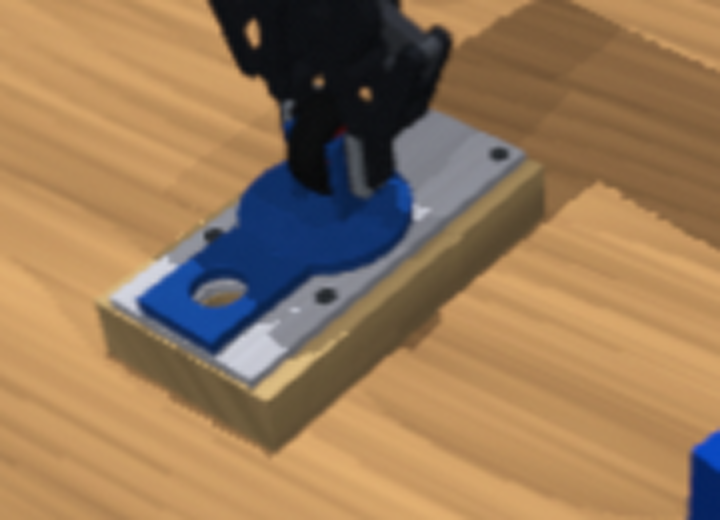

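The tongue now lies along the plate, and its hole (crop 218,292) shows wood/hole wall beneath. I'll open the gripper and rise, then verify.

drive_tool(targets=[0, 0, 0, 0, 0, 0, 1, 0, 0, 0, 0, 0, 0, 1, 0, 0, 0, 0, 0, 0, 1, 0, 0, 0, 0, 0, 0, 1, 0, 0, 0, 0, 0, 0, 1, 0, 0, 0, 0, 0, 0, 1, 0, 0, -0.03, 0, 0, 0, 1, 0, 0, -0.06, 0, 0, 0, 1, 0, 0, -0.1, 0, 0, 0, 1, 0, 0, -0.1, 0, 0, 0, 1, 0, 0, -0.1, 0, 0, 0, 1, 0, 0, -0.1, 0, 0, 0, 1])

```text
clock: 4.87
eef_pos: [488.4, -70.6, 231.6]
tcp_rot: [-3.142, -0.0, -0.063]
contact_force: [-1.0, 0.1, -0.8]
opening: 1.002
```

```bash
python3 - <<'E'
from m import *
f0=np.load("top0.npy",allow_pickle=True).item()
fs={n:grab_frame(n) for n in("scene","top")}
print(sense()["eef_pos"],sense()["opening"])
save("t3",np.vstack([cv2.resize(fs["top"]["color"][140:270,310:460],None,fx=2.2,fy=2.2),cv2.resize(fs["scene"]["color"][170:300,130:280],None,fx=2.2,fy=2.2)]))
for n,f in fs.items():
    H=hsv(f); blue=(abs(H[...,0].astype(int)-110)<14)&(H[...,1]>130)&(H[...,2]>40)
    cs,hi=cv2.findContours(blue.astype(np.uint8),cv2.RETR_CCOMP,cv2.CHAIN_APPROX_NONE)
    for c,h in zip(cs,hi[0]):
        if len(c)>14 and h[3]>=0:
            (x,y),(a,b),t=cv2.fitEllipse(c); print(n,len(c),round(x,1),round(y,1),round(a,1),round(b,1), np.round(plane(f,(x,y),50)[0],1))
    # pin positions: collar (pale, z=53) contour
    for z,c in(("red",95),):
        r=((H[...,0]<8)|(H[...,0]>172))&(H[...,1]>120)&(H[...,2]>50)
        for s,cc,_ in blobs(r,60):
            if s[4]<800: print(n,"red",s,cc,np.round(plane(f,cc,95)[0],1))
E
```

```text
[487.80376573 -70.56746882 230.58825586] 0.9999014374431855
scene 33 174.6 222.7 8.5 14.6 [575.4 -74.3  50. ]
scene 19 209.9 188.3 5.8 7.8 [463.4 -81.8  50. ]
scene red [384 290  22  30 439] [394.03189066 304.18451025] [574.6 327.3  95. ]
top 25 366.3 201.8 4.2 11.4 [493.6 -61.2  50. ]
top 60 238.2 190.6 20.7 21.8 [523.  195.2  50. ]
top 63 205.1 182.8 20.3 23.6 [541.  262.2  50. ]
top 65 172.1 174.9 20.2 25.3 [559.2 329.4  50. ]
top red [162 165  17  16 189] [169.86772487 172.73544974] [551.1 321.1  95. ]
```

View pics/t3.png

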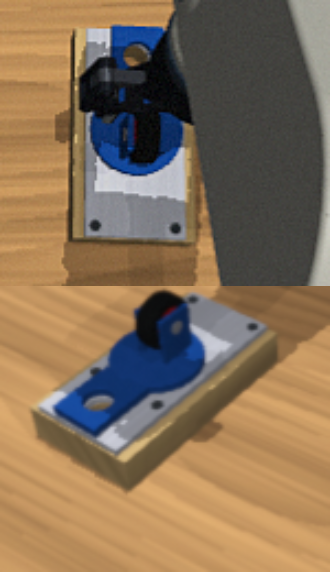

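```bash
python3 - <<'E'
from m import *
f=np.load("scene0.npy",allow_pickle=True).item();H=hsv(f)
r=((H[...,0]<8)|(H[...,0]>172))&(H[...,1]>120)&(H[...,2]>50)
for s,c,l in blobs(r,60):
    if s[4]<800:
        v=H[...,2][l]; t,_=cv2.threshold(v.reshape(-1,1),0,255,cv2.THRESH_OTSU); print("otsu",t)
        for s2,c2,_ in blobs(l&(H[...,2]>t),20): print("knob top",s2,c2,np.round(plane(f,c2,95)[0],1))
for nm,m,z in(("tongue",(abs(H[...,0].astype(int)-110)<14)&(H[...,1]>130)&(H[...,2]>40),50),("plate",(H[...,1]<60)&(H[...,2]>100),40)):
    cs,hi=cv2.findContours(m.astype(np.uint8),cv2.RETR_CCOMP,cv2.CHAIN_APPROX_NONE)
    for c,h in zip(cs,hi[0]):
        if len(c)>14 and h[3]>=0:
            (x,y),(a,b),t=cv2.fitEllipse(c)
            if 120<x<450 and y>150: print(nm,len(c),round(x,1),round(y,1),round(a,1),round(b,1), np.round(plane(f,(x,y),z)[0],1))
ft=np.load("top0.npy",allow_pickle=True).item()
# collars: expected centres for top estimate projected
for P in([556,325.8,53],[556,325.8,95]): print("proj top",proj(ft,P),"scene",proj(f,P))
E
python3 d.py 556 326 230 1.31
```

```text
otsu 146.0
knob top [389 290  17  13 168] [396.79761905 296.03571429] [559.3 325.9  95. ]
tongue 32 164.4 202.8 7.9 14.6 [ 544.  -127.8   50. ]
tongue 20 204.6 193.7 6.7 7.8 [482.2 -80.   50. ]
plate 32 175.2 226.2 7.8 14.4 [574.6 -75.5  40. ]
proj top [[173.44645376 175.98128194]] scene [[391.51842849 311.85766756]]
proj top [[167.46572639 170.3110679 ]] scene [[397.51939033 294.38637473]]
4.97 [487.8 -70.6 230.6] [-3.141e+00  2.000e-03 -6.300e-02] [-0.5 -0.3 -0.3] 1.0
[0.043, -0.4001, 0.0006, -0.0017, 0.0017, -1.3731]
```

drive_tool(targets=[0.0443, -0.4, 0, 0, 0, -1.373, 1, 0.0443, -0.4, 0, 0, 0, -1.373, 1, 0.0443, -0.4, 0, 0, 0, -1.373, 1, 0.0443, -0.4, 0, 0, 0, -1.373, 1, 0.0443, -0.4, 0, 0, 0, -1.373, 1, 0.0443, -0.4, 0, 0, 0, -1.373, 1, 0.0443, -0.4, 0, 0, 0, -1.373, 1, 0.0443, -0.4, 0, 0, 0, -1.373, 1, 0.0443, -0.4, 0, 0, 0, -1.373, 1, 0.0443, -0.4, 0, 0, 0, -1.373, 1, 0.0443, -0.4, 0, 0, 0, -1.373, 1, 0.0443, -0.4, 0, 0, 0, -1.373, 1])

```text
clock: 5.97
eef_pos: [557.3, 327.1, 229.6]
tcp_rot: [-3.14, 0.002, 1.318]
contact_force: [-0.6, -0.3, -0.2]
opening: 1.003
```

```bash
python3 d.py 557.5 326 130 1.31; python3 - <<'E'
from m import *
f=grab_frame("top"); save("t4",f["color"][100:280,100:460],2.2)
H=hsv(f); blue=(abs(H[...,0].astype(int)-110)<14)&(H[...,1]>130)&(H[...,2]>50)
cs,hi=cv2.findContours(blue.astype(np.uint8),cv2.RETR_CCOMP,cv2.CHAIN_APPROX_NONE)
for c,h in zip(cs,hi[0]):
    if len(c)>14 and h[3]>=0:
        (x,y),(a,b),t=cv2.fitEllipse(c); print(len(c),round(x,1),round(y,1),round(a,1),round(b,1), np.round(plane(f,(x,y),50)[0],1))
E
```

```text
5.97 [557.3 327.1 229.6] [-3.140e+00  2.000e-03  1.318e+00] [-0.6 -0.3 -0.2] 1.003
[-0.0009, 0.0007, 0.0996, -0.0021, 0.0021, 0.0081]
60 238.2 190.6 20.7 21.9 [523.1 195.3  50. ]
63 205.1 182.8 20.3 23.7 [541.  262.2  50. ]
39 366.0 202.3 4.4 21.3 [492.6 -60.6  50. ]
72 375.9 201.3 15.3 30.0 [494.2 -80.4  50. ]
37 371.9 165.2 12.5 14.0 [569.3 -77.2  50. ]
```

View pics/t4.png

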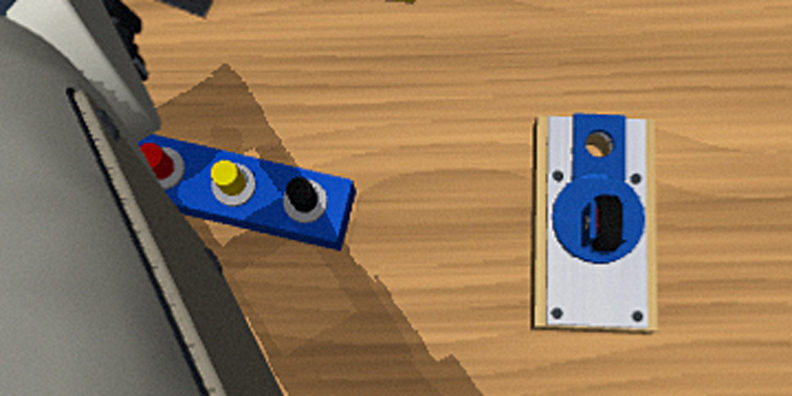

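The top view shows the tongue along the plate, with its hole at crop (600,143). That measures (569.3,-77.2), against (570.1,-77.2) for the plate hole, so they agree within 1 mm. Next I'll pick up the pin.

drive_tool(targets=[-0.001, 0.0005, 0.04, 0, 0, 0.008, 1, -0.001, 0.0005, 0.075, 0, 0, 0.008, 1, -0.001, 0.0005, 0.0996, 0, 0, 0.008, 1, -0.001, 0.0005, 0.0996, 0, 0, 0.008, 1, -0.001, 0.0005, 0.0996, 0, 0, 0.008, 0.1, -0.001, 0.0005, 0.0996, 0, 0, 0.008, 0.1, -0.001, 0.0005, 0.0996, 0, 0, 0.008, 0.1, -0.001, 0.0005, 0.0996, 0, 0, 0.008, 0.1, -0.001, 0.0005, 0.0996, 0, 0, 0.008, 0.1, -0.001, 0.0005, 0.0996, 0, 0, 0.008, 0.1, -0.001, 0.0005, 0.0996, 0, 0, 0.008, 0.1, -0.001, 0.0005, 0.0996, 0, 0, 0.008, 0.1], force=40)

```text
clock: 7.02
eef_pos: [558.9, 324.9, 133.9]
tcp_rot: [3.14, -0.001, 1.302]
contact_force: [-0.9, -0.6, 6.3]
opening: 0.266
```

drive_tool(targets=[0, 0, -0.02, 0, 0, 0, 0.1, 0, 0, -0.04, 0, 0, 0, 0.1, 0, 0, -0.06, 0, 0, 0, 0.1, 0, 0, -0.09, 0, 0, 0, 0.1, 0, 0, -0.12, 0, 0, 0, 0.1, 0, 0, -0.12, 0, 0, 0, 0.1, 0, 0, -0.12, 0, 0, 0, 0.1, 0, 0, -0.12, 0, 0, 0, 0.1], force=60)

```text
clock: 7.68
eef_pos: [558.0, 324.5, 252.2]
tcp_rot: [3.142, -0.0, 1.302]
contact_force: [-0.8, 0.2, -2.8]
opening: 0.265
```

```bash
python3 d.py 571 -77 250 -.063; python3 - <<'E'
from m import *
f=grab_frame("scene"); save("s5",f["color"][100:330,280:480],2.6)
E
```

```text
7.68 [558.  324.5 252.2] [ 3.142 -0.     1.302] [-0.8  0.2 -2.8] 0.265
[-0.3836, 0.1193, 0.0022, -0.0, -0.0001, 1.3647]
```

View pics/s5.png

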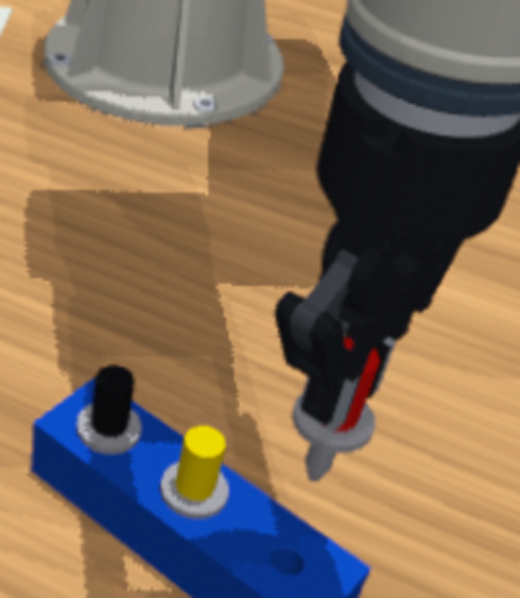

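The pin is held, but it looks tilted: tip at crop (318,470), collar centre (333,425). I'll compare this with the projection of a vertical pin.

```bash
python3 - <<'E'
from m import *
f=grab_frame("scene"); o=np.array([280,100])
z0=252.2-133.9+4
for h in(0,44,49,91):
    print(h,np.round((proj(f,[558,324.5,z0+h])-o)*2.6,1))
# tool z direction check and perturbation: 10 mm shift of the tip in x, y
for d in([10,0,0],[0,10,0]): print(np.round((proj(f,np.array([558,324.5,z0])+d)-proj(f,[558,324.5,z0]))*2.6,1))
E
```

```text
0 [[312.9 474.9]]
44 [[331.8 418.5]]
49 [[334.1 411.7]]
91 [[354.3 350.9]]
[[-6.3 13.1]]
[[18.3  7.8]]
```

drive_tool(targets=[-0.3836, 0.1193, 0, 0, 0, 1.365, 0.1, -0.3836, 0.1193, 0, 0, 0, 1.365, 0.1, -0.3836, 0.1193, 0, 0, 0, 1.365, 0.1, -0.3836, 0.1193, 0, 0, 0, 1.365, 0.1, -0.3836, 0.1193, 0, 0, 0, 1.365, 0.1, -0.3836, 0.1193, 0, 0, 0, 1.365, 0.1, -0.3836, 0.1193, 0, 0, 0, 1.365, 0.1, -0.3836, 0.1193, 0, 0, 0, 1.365, 0.1, -0.3836, 0.1193, 0, 0, 0, 1.365, 0.1, -0.3836, 0.1193, 0, 0, 0, 1.365, 0.1, -0.3836, 0.1193, 0, 0, 0, 1.365, 0.1, -0.3836, 0.1193, 0, 0, 0, 1.365, 0.1])

```text
clock: 8.78
eef_pos: [570.7, -78.6, 250.9]
tcp_rot: [-3.141, 0.002, -0.072]
contact_force: [-0.2, -1.2, -2.0]
opening: 0.266
```

```bash
python3 d.py 571 -77 192 -.063
```

```text
8.78 [570.7 -78.6 250.9] [-3.141e+00  2.000e-03 -7.200e-02] [-0.2 -1.2 -2. ] 0.266
[0.0004, -0.0016, 0.0589, -0.0002, 0.0023, -0.0085]
```

drive_tool(targets=[0, -0.001, 0.03, 0, 0, -0.005, 0.1, 0, -0.001, 0.0585, 0, 0, -0.005, 0.1, 0, -0.001, 0.0585, 0, 0, -0.005, 0.1, 0, -0.001, 0.0585, 0, 0, -0.005, 0.1, 0, -0.001, 0.0585, 0, 0, -0.005, 0.1, 0, -0.001, 0.0585, 0, 0, -0.005, 0.1])

```text
clock: 9.28
eef_pos: [572.3, -75.6, 195.2]
tcp_rot: [3.141, -0.002, -0.057]
contact_force: [0.4, 0.5, -1.1]
opening: 0.262
```

```bash
python3 d.py; python3 - <<'E'
from m import *
p=sense()["eef_pos"]
f=grab_frame("scene"); g=grab_frame("top"); o=np.array([120,130])
a=cv2.resize(f["color"][130:270,120:260],None,fx=4,fy=4,interpolation=cv2.INTER_CUBIC)
for h in (0,44,91): print(h,np.round((proj(f,[p[0],p[1],p[2]-129.9+h])-o)*4,1))
for d in([10,0,0],[0,10,0]): print(np.round((proj(f,[p+np.array(d)])-proj(f,p))*4,1))
print("hole50", np.round((proj(f,[575.4,-74.3,50])-o)*4,1))
save("s6",a)
E
```

```text
9.28 [572.3 -75.6 195.2] [ 3.141e+00 -2.000e-03 -5.700e-02] [ 0.4  0.5 -1.1] 0.262
0 [[215.4 340.4]]
44 [[199.7 263.9]]
91 [[181.7 175.1]]
[[-17.8  12.2]]
[[18.9  7.5]]
hole50 [[218.3 370.6]]
```

View pics/s6.png

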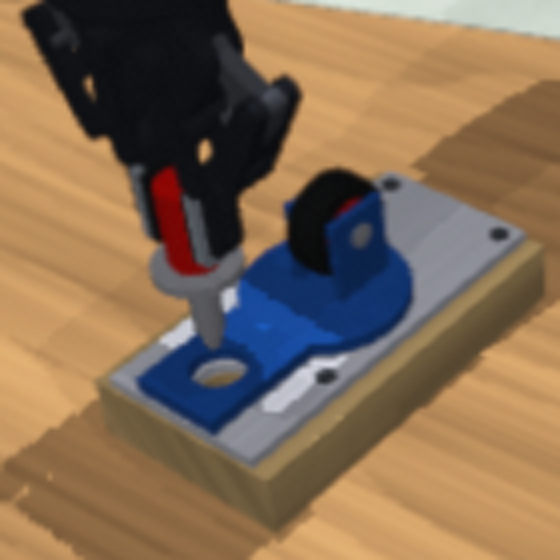

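The tip is at crop (213,347). Dropped to tongue height it lands at about (218,373), against the hole centre at (218,371), so it's well centred. I'll lower it.

drive_tool(targets=[0, 0, 0.008, 0, 0, 0, 0.1, 0, 0, 0.016, 0, 0, 0, 0.1, 0, 0, 0.024, 0, 0, 0, 0.1, 0, 0, 0.032, 0, 0, 0, 0.1, 0, 0, 0.04, 0, 0, 0, 0.1, 0, 0, 0.048, 0, 0, 0, 0.1, 0, 0, 0.05, 0, 0, 0, 0.1, 0, 0, 0.05, 0, 0, 0, 0.1])

```text
clock: 10.05
eef_pos: [570.9, -75.9, 142.6]
tcp_rot: [-3.141, 0.002, -0.058]
contact_force: [0.0, -0.9, -0.9]
opening: 0.265
```

```bash
python3 d.py 571 -77 136 -.063
```

```text
10.05 [570.9 -75.9 142.6] [-3.141e+00  2.000e-03 -5.800e-02] [ 0.  -0.9 -0.9] 0.265
[0.0002, 0.0011, 0.0066, -0.0001, 0.0019, 0.0048]
```

No contact so far, and the tip is about 13 mm above the table, inside both holes. I'll seat it gently.

drive_tool(targets=[0, 0.0005, 0.002, 0, 0, 0, 0.1, 0, 0.0005, 0.004, 0, 0, 0, 0.1, 0, 0.0005, 0.006, 0, 0, 0, 0.1, 0, 0.0005, 0.008, 0, 0, 0, 0.1, 0, 0.0005, 0.008, 0, 0, 0, 0.1, 0, 0.0005, 0.008, 0, 0, 0, 0.1])

```text
clock: 10.55
eef_pos: [571.6, -76.5, 136.0]
tcp_rot: [3.142, -0.001, -0.058]
contact_force: [-0.1, 0.1, 1.1]
opening: 0.264
```

drive_tool(targets=[0, 0, 0.001, 0, 0, 0, 0.1, 0, 0, 0.002, 0, 0, 0, 0.1, 0, 0, 0.002, 0, 0, 0, 0.1, 0, 0, 0.002, 0, 0, 0, 0.1])

```text
clock: 10.88
eef_pos: [571.7, -76.5, 135.8]
tcp_rot: [3.142, -0.001, -0.058]
contact_force: [-7.4, 1.8, 22.5]
opening: 0.266
```

The collar is on the tongue: 22 N and no further travel. I'll back off the push slightly, open, and rise.

drive_tool(targets=[0, 0, -0.001, 0, 0, 0, 0.1, 0, 0, -0.001, 0, 0, 0, 1, 0, 0, -0.001, 0, 0, 0, 1, 0, 0, -0.001, 0, 0, 0, 1, 0, 0, -0.001, 0, 0, 0, 1, 0, 0, -0.001, 0, 0, 0, 1, 0, 0, -0.001, 0, 0, 0, 1, 0, 0, -0.03, 0, 0, 0, 1, 0, 0, -0.06, 0, 0, 0, 1, 0, 0, -0.1, 0, 0, 0, 1, 0, 0, -0.13, 0, 0, 0, 1, 0, 0, -0.13, 0, 0, 0, 1])

```text
clock: 11.88
eef_pos: [574.3, -76.8, 270.1]
tcp_rot: [3.141, -0.01, -0.058]
contact_force: [0.5, -0.7, -0.1]
opening: 0.999
```

```bash
python3 d.py; python3 - <<'E'
from m import *
f=grab_frame("scene"); save("s7",f["color"][130:270,120:260],4)
H=hsv(f); r=((H[...,0]<8)|(H[...,0]>172))&(H[...,1]>120)&(H[...,2]>50)
for s,c,l in blobs(r,40): print(s,(c-[120,130])*4)
o=np.array([120,130])
for z in(50,55,97): print(z,np.round((proj(f,[575,-75,z])-o)*4,1))
E
```

```text
11.88 [574.3 -76.8 270.1] [ 3.141 -0.01  -0.058] [ 0.5 -0.7 -0.1] 0.999
[164 198  16  26 311] [207.31832797 322.81672026]
[   0  284  112   82 3967] [-233.10511722  785.4721452 ]
50 [[217.7 369.6]]
55 [[216.  361.4]]
97 [[201.1 289.8]]
```

View pics/s7.png

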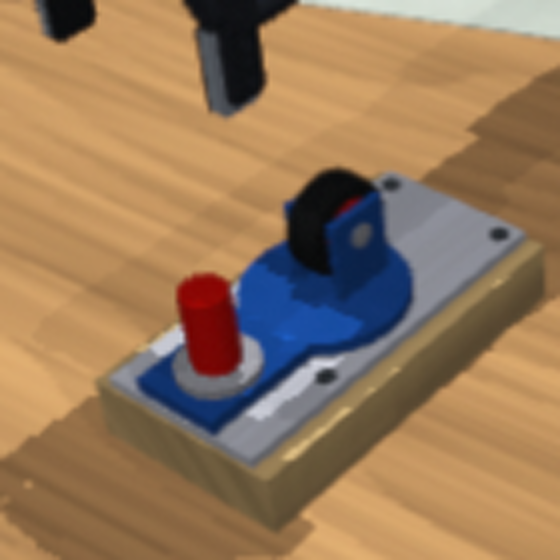

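The pin stands upright with its collar flat on the tongue (crop 218,365), and the knob top at about (205,290) matches the predicted 97 mm height. The gripper is clear, so I'll hand in.

```bash
python3 -c "
from rig import sign_off; print(sign_off())"
```

```text
the job is handed in; nothing more can be done
None
```

The castor is turned into line and the red pin is home through both holes, released, with the gripper clear. I handed the job in at about 12 s of the 54 s allowed.

- **Turning:** I gripped the fork and turned the castor 0.93 rad. The tongue hole then measured within about 1 mm of the plate hole in each camera.
- **Pin:** It went down without contact until the collar seated, with 22 N at the wrist and no further travel. I then eased off, opened the gripper and rose.
- **Last check:** The final picture shows the collar flat on the tongue and the knob top at the predicted 97 mm height. I took no picture from above after releasing the pin.
- **Disagreement:** The two cameras' absolute positions differed by about 3–6 mm, so I aimed close to the top camera's position and checked the alignment within each view.

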